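# Load a sleeve on the clamping fixture and hold it clamped

## Task

Push the tall black sleeve fully home over the steel spigot of the fixture and let go of it; then flip the safety catch up and over, well clear of the lever, and only then pull the lever towards the robot as far as it goes, so that its presser clamps the sleeve. The lever springs back, so finish while still holding it pulled with the gripper. Leave the other things on the bench where they are.

Things in the scene. Friction and masses are not known exactly. Their poses are not given: they have to be found in the camera images.
- fixture: Fixed clamping fixture, aluminium plate 130 (x) x 290 (y, -155 to +135) x 15 mm. Origin: under the plate; x away from the robot, y to its left, z up (turned by up to 20 degrees). Here in mm: spigot axis x -20, y 85; lever cross-shaft (dia 14) along y at x 16, z 35, bearing blocks 49 high; lever arm y -55; catch pin along x at y -135, z 90, on a post 34 (x) x 14 (y), x -17, 84 high.
- spigot_seat (a point): Centre of the shoulder at the foot of the spigot, 20 mm above the bench; the sleeve's lower end rests here when fully home. Round shoulder 40 mm dia; z along the spigot.
- spigot_tip (a point): Top centre of the upright steel spigot, 70 mm above the shoulder: dia 19, last 7 mm tapering to dia 11.
- sleeve: Loose plain black plastic tube: outer dia 32, bore 22 (1.5 mm radial clearance on the spigot), 90 mm long, about 0.09 kg, standing upright on the bench. Both ends alike. Origin: centre of its lower end, z along its axis. It is the only tall thin black tube.
- sleeve_mid (a point): The middle of the sleeve on its axis, 45 mm from either end.
- lever_hinge (a joint): Lever hinge about the cross-shaft. 0: at rest, arm leaning 0.30 rad from upright, away from the robot (fixture +x). Grows as the knob is pulled towards the robot. The presser meets a seated sleeve near 0.6 and clamps it at 0.62 to 0.68 (end stop 0.78). A spring returns it: at the knob 3 N at rest, 8 N fully pulled; a few N more clamp. With the catch closed it gives under 0.1, then resists.
- lever_knob (a point): Centre of the black barrel knob (cylinder dia 30, 36 mm long along fixture y, flat ends) on the end of the dia 14 steel lever arm, 170 mm from the cross-shaft axis; about 197 mm above the bench at rest. It can be pinched by its flat ends from above (closing along fixture y), or more firmly taken with a finger before and behind it (closing along fixture x).
- lever: The whole lever: cross-shaft, arm with knob, and presser, all one piece; origin on the shaft axis at fixture y 0. The presser is an upright dark steel finger with a 16 mm rubber pad 40 mm from the shaft axis, at fixture y +85, behind (+x of) the spigot; it swings towards the robot with the lever and presses on the sleeve's side 75 mm above the bench.
- catch (a joint): Safety catch hinge. 0: closed; its bar (90 mm long, 14 high) lies level from the pin along fixture +y, in front of the lever arm, and its tab stands upright over the pin. Grows as the bar swings up and the tab tips to -y, away from the lever; stop at 1.35. Stiff (0.08 N m), stays where left; starts between 0 and 0.12. Well clear of the lever past 1.0.
- catch_tab (a point): Middle of the tab's top edge. The tab is a steel plate 24 (fixture x) x 6 (y) mm, 55 mm tall above the pin axis, centred at fixture x -17 (the bar lies farther back, at fixture x +17); 145 mm above the bench when closed. Can be pushed towards -y with closed fingers.
- bush: Bystander: short black ring, outer dia 48, 30 mm high, loose. Origin: centre of underside.
- pin: Bystander: solid stepped steel pin, dia 36 foot, dia 24 above, 70 mm high, loose. Origin: centre of underside.
- housing: Bystander: aluminium housing block 80 x 80 x 50 mm with a hole on top, loose. Origin: centre of underside.
- grease_jar: Bystander: white jar, dia 60, 60 mm high, black lid, loose. Origin: centre of underside.
- wrench: Bystander: steel wrench about 180 mm long, lying flat, loose. Origin: underside, about its middle.
- stud_block: Bystander: fixed wooden block 100 x 130 x 35 mm with four upright steel studs, 57 mm high in all. Origin: centre of underside.

How it is judged (in metres and radians):
On the way, in this order (a step that is already met when the one before it is completed fails the run):
1. the sleeve is fully home on the spigot and let go (horizontal distance between sleeve_mid and spigot_seat below 0.005 m and z of sleeve_mid in the frame of spigot_seat between 0.04 and 0.05 m and angle between the z axis of sleeve and the z axis of fixture, either way round below 0.08 rad and contact force between the fingers and sleeve below 0.3 N), for 0.2 s.
2. the safety catch is flipped clear of the lever, which is still at rest (value of joint catch above 1 rad and value of joint lever_hinge below 0.15 rad), for 0.2 s.
3. the lever is pulled with the gripper and its presser clamps the sleeve (value of joint catch above 1 rad and value of joint lever_hinge above 0.52 rad and contact force between lever and sleeve above 2 N and contact force between the fingers and lever above 1.5 N and horizontal distance between sleeve_mid and spigot_seat below 0.005 m and z of sleeve_mid in the frame of spigot_seat between 0.04 and 0.05 m and angle between the z axis of sleeve and the z axis of fixture, either way round below 0.08 rad), for 0.2 s.
At the end, for the whole second after the job is handed in: Sleeve on the spigot within 5 mm of its axis and home height, leaning under 0.08 rad, untouched by the fingers; catch open past 1.0 rad; lever past 0.52 rad, held by the fingers with over 1.5 N, its presser bearing on the sleeve with over 2 N (all of step 3 and contact force between the fingers and sleeve below 0.3 N); the arm keeps its last pose, push and grip.
It fails at once if the lever is pulled while the catch is still closed (value of joint lever_hinge above 0.25 rad and value of joint catch below 0.7 rad).
It fails at once if a bystander is moved by more than 30 mm or knocked over (distance of any of bush, pin, housing, grease_jar, wrench from where it was at the start of the episode above 0.03 m or angle between any of bush, pin, housing, grease_jar's own z axis and vertical above 0.5 rad).
It also fails if it takes over 72 s, if anything falls off the work surface, if the arm or the gripper's body presses on something with over 40 N, if the wrist force passes 120 N, or if a joint passes its speed limit or range.

## Robot

A 7-joint arm with a two-finger parallel gripper is mounted at the origin on the work surface. World frame = base frame: x ahead of the robot, y to its left, z up, the work surface at z = 0. Lengths are in m, angles in degrees, forces in N, time in s.
With the tool pointing down it reaches from about 0.425 to 0.875 m from the base axis. Payload 4.7 kg.
Tool frame: the origin (TCP) lies at the centre of the arm's flange, where the gripper is bolted on; the fingertips stand 182 mm ahead of it and the grasp point (between the pads) lies 164 mm ahead of it; z points along the fingers, x is the direction in which the jaws open and shut, and the axes are right-handed (so a half turn about z gives the same grasp; the last joint's range is limited). The gripper opens to 87 mm and grips with 3 to 60 N. Pads are 19 mm wide; open, the fingers measure 117 mm over their backs; the gripper's body (75 mm by 190 mm) begins 51 mm behind the grasp point.
Start: joints at [0.808, 18.392, -4.016, 83.108, 1.295, 78.541, -3.26], TCP at [0.65, -0, 0.405] pointing down, gripper open.
Joint ranges: [-163.93, 163.93], [-17.29, 119.83], [-79.2, 71.16], [3.27, 140.29], [-89.18, 269.18], [5.43, 117.66], [-154.24, 154.24]. Speed limits (degrees/s): [147.25, 147.25, 180, 180, 180, 180, 180].

## Interface

Orientations are given as [roll, pitch, yaw] about the fixed x, y, z axes, in that order (R = Rz(yaw) Ry(pitch) Rx(roll)).
In Python, from cell import env gives the robot as it stands. The module is installed in compiled form; this text tells all that it offers.
- The arm moves only by the tool carry_out, never from a script. Its argument "increments" is a list of rows, each a list of 5 numbers: the shift along the world's x, y, z in m, then the turn about the world's z in degrees, then the gripper's target within -1 to 1 (shut at 1, half-way at 0, fully open at -1). In form: [[dx, dy, dz, spin, jaw], ...]. A call has 1 to 20 rows; each row is the pose to reach, as a shift and turn from the pose commanded when the call began; what a row does not reach only later rows make up. A row lasts 1/10 s, in which the tool goes at most 50 mm and 8.59 degrees, less where a joint would pass 70% of its speed; a pose out of reach is approached as far as the arm can. A call with a gripper value outside its range is refused whole. The fingers move at their own pace and stop on an object; "grip_force" is the grip in N (left out, the last holds). Time passes only in rows, so rows that repeat a pose let the fingers close. It gives the time, the measured TCP pose, the force and the opening at its end, in the units of the state.
- env.get_obs(): the state, without advancing time (a new reading comes with each control period).
- env.read_camera(name): name is "scene" or "side" or "wrist"; returns (picture, depth): 400x640x3 uint8, red, green, blue; 400x640 float32, m along the optical axis (not along the pixel's ray), 0 where there is no reading.
- env.get_calibration(name): a dict with "K" (3x3 intrinsics, pixels), "camera_from_world" (4x4, takes a point from world to camera coordinates); the wrist camera has in their place "T_tool_cam" (4x4, takes a point from camera to tool coordinates, whose origin is the TCP and whose axes are the tool frame's). Camera axes: x right, y down, z forward; pixel columns grow to the right and rows downward; lengths in m; the calibration is good to about 2 mm. The wrist camera is an equidistant fisheye: a pixel r from the principal point sees the ray r / f radians off the axis. A picture is of the moment at which its call begins: read the wrist's pose just before it. get_calibration takes no time and is no camera call.
- env.sign_off(): hands the job in, once; it reports no verdict.
The state is a dict: "time_s": time; "qpos": joint angles; "joint_velocities": joint speeds; "effort": joint torques, N m; "tool_pos": TCP position; "tool_rot": TCP orientation; "force": force on the tool from outside, world axes, zero at the start; "wrist_torque": the same for the moment, N m; "grip_width": finger opening in m.
Only numpy, scipy, OpenCV 4.12 (cv2) and the standard library are available. Lean on these libraries where they do the work, as an engineer would, in place of code of your own. Each camera call takes 0.05 s, during which the arm holds its last target.

## Working session

There is one attempt and no reset: what is moved stays moved. The work goes in short steps, Python scripts to look and compute and a tool call to move; the robot and the scene stay as the last step left them, time stands still between calls to the robot, and variables do not carry over. Pictures are saved under pics/ and viewed, and the job is handed in when it is done.

Besides the shell and the picture viewer there is one more tool, called by a JSON object that holds its "method" and its "body", one argument or row to a line. carry_out: Moves the arm, as the interface text tells. Its arguments: {"type":"object","properties":{"increments":{"type":"array"},"grip_force":{"type":"number"}},"required":["increments"]}

```bash
mkdir -p pics; cat > h.py <<'E'
import numpy as np, cv2, pickle
from cell import env
def grab(name, tag):
    o=env.get_obs(); im,d=env.read_camera(name); c=env.get_calibration(name)
    pickle.dump((o,im,d,c),open(f'{tag}.pkl','wb'))
    cv2.imwrite(f'pics/{tag}.png',cv2.cvtColor(im,cv2.COLOR_RGB2BGR)); return o,im,d,c
def cloud(d,c):
    K=c['K'];v,u=np.mgrid[:d.shape[0],:d.shape[1]]
    p=np.stack([(u-K[0,2])/K[0,0]*d,(v-K[1,2])/K[1,1]*d,d],-1)
    T=np.linalg.inv(c['camera_from_world']); return p@T[:3,:3].T+T[:3,3]
E
python3 - <<'E'
from h import *
for n in ['scene','side']:
    o,im,d,c=grab(n,n+'0'); print(n,c['K'].tolist(),np.linalg.inv(c['camera_from_world']).round(3).tolist(),(d>0).mean())
print(o)
E
```

```text
scene [[435.94000021705637, 0.0, 323.14856830939834], [0.0, 435.94000021705637, 197.9371581819469], [0.0, 0.0, 1.0]] [[-0.828, 0.367, -0.424, 1.182], [0.56, 0.565, -0.606, 0.908], [0.017, -0.739, -0.673, 1.171], [0.0, 0.0, 0.0, 1.0]] 0.98676171875
side [[478.0837506841013, 0.0, 316.75491501600806], [0.0, 478.0837506841013, 197.3707882680774], [0.0, 0.0, 1.0]] [[0.961, -0.183, 0.21, 0.245], [-0.278, -0.58, 0.766, -1.116], [-0.018, -0.794, -0.607, 0.998], [0.0, 0.0, 0.0, 1.0]] 0.99580078125
{'time_s': 0.05, 'qpos': array([ 0.8088034 , 18.43900898, -4.01524367, 83.17392782,  1.29560267,
       78.54176451, -3.2622003 ]), 'joint_velocities': array([-0.05600708,  0.00869565, -0.09332373, -0.02671398, -0.02993256,
        0.02271999,  0.00124126]), 'effort': array([ 3.93668470e-04, -4.92996633e+01, -4.06096056e-01, -3.13702726e+01,
       -6.43643481e-02,  3.99306079e-02,  9.36966762e-05]), 'tool_pos': array([ 6.49795422e-01, -4.82813272e-05,  4.03670266e-01]), 'tool_rot': array([ 1.79993547e+02,  1.09425201e-01, -1.43465022e-03]), 'force': array([ 0.15246456, -0.76258488,  0.03808026]), 'wrist_torque': array([ 0.02719714,  0.01751205, -0.02320802]), 'grip_width': 0.08777031872785}
```

View pics/scene0.png

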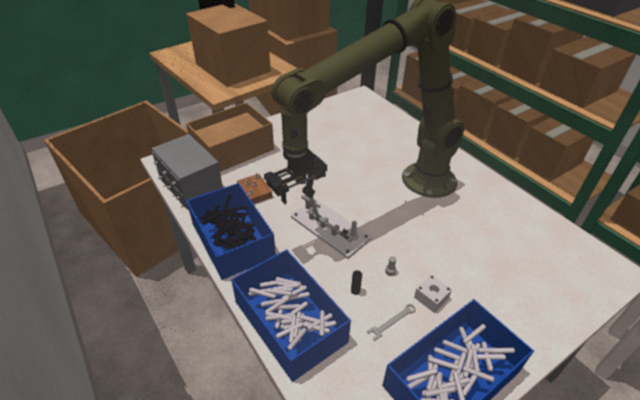

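View pics/side0.png

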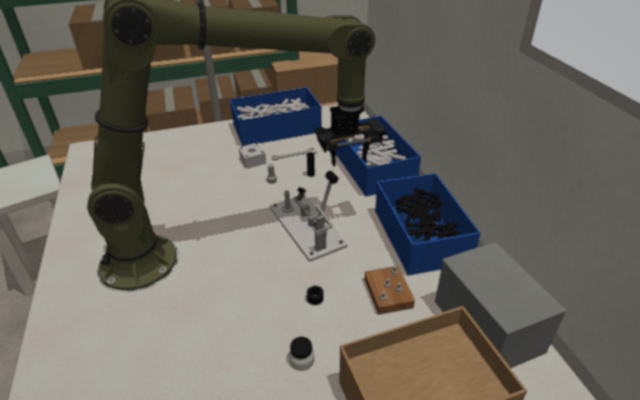

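The scene view shows the sleeve at about (356,282), the fixture plate around (330,222) and the pin at (391,265). The side view shows the sleeve at (311,163), the knob at (332,177), the spigot at (287,200) and the catch at (320,235). Next I'll measure from depth.

```bash
python3 - <<'E'
from h import *
for n,box in [('scene0',(270,160,460,350)),('side0',(220,120,420,320))]:
    o,im,d,c=pickle.load(open(n+'.pkl','rb')); x0,y0,x1,y1=box
    crop=cv2.resize(im[y0:y1,x0:x1],None,fx=4 if x1-x0<195 else 3,fy=4 if x1-x0<195 else 3,interpolation=cv2.INTER_CUBIC)
    crop=cv2.resize(crop,(600,600)); cv2.imwrite(f'pics/{n}_c.png',crop[:,:,::-1])
    P=cloud(d,c); W=P.reshape(-1,3); m=(W[:,0]>.4)&(W[:,0]<.95)&(W[:,1]>-.35)&(W[:,1]<.35)&(np.abs(W[:,2])<.01); print(n,'table z',np.median(W[m,2]))
    g=np.zeros((600,600,3),np.uint8); zz=np.zeros((600,600))-1
    col=im.reshape(-1,3)
    # top view 1mm/px x .35...95 up ; y
    for p,k in sorted(zip(W.tolist(),col.tolist()),key=lambda t:t[0][2]):
        r=int((.95-p[0])*1000);q=int((.3-p[1])*1000)
        if 0<=r<600 and 0<=q<600 and p[2]<.22:
            h=int(np.clip(p[2]/.2*170,0,170)); cv2.circle(g,(q,r),1,(h,255 if p[2]>.007 else 40,60+max(k)*195//255),-1)
    cv2.imwrite(f'pics/{n}_top.png',cv2.cvtColor(g,cv2.COLOR_HSV2BGR))
E
```

```text
scene0 table z -6.868182289565539e-08
side0 table z 0.0003415761872411771
```

View pics/scene0_c.png

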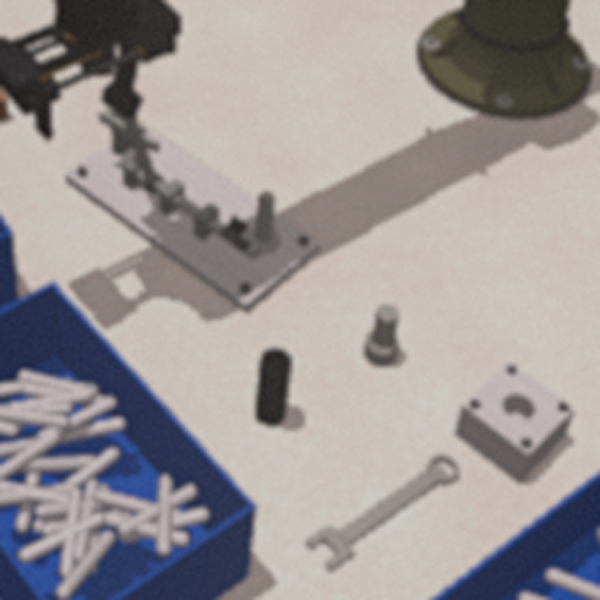

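View pics/side0_c.png

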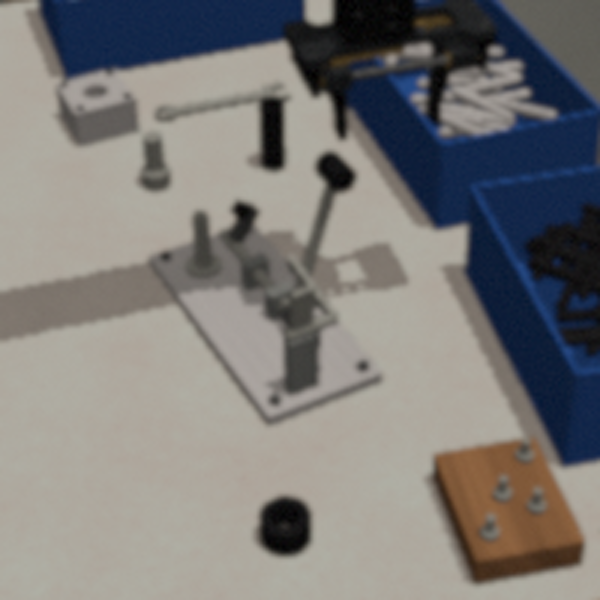

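View pics/scene0_top.png

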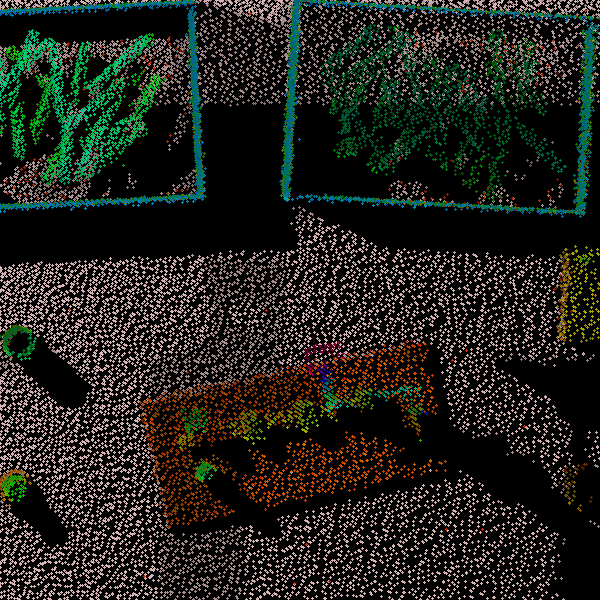

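View pics/side0_top.png

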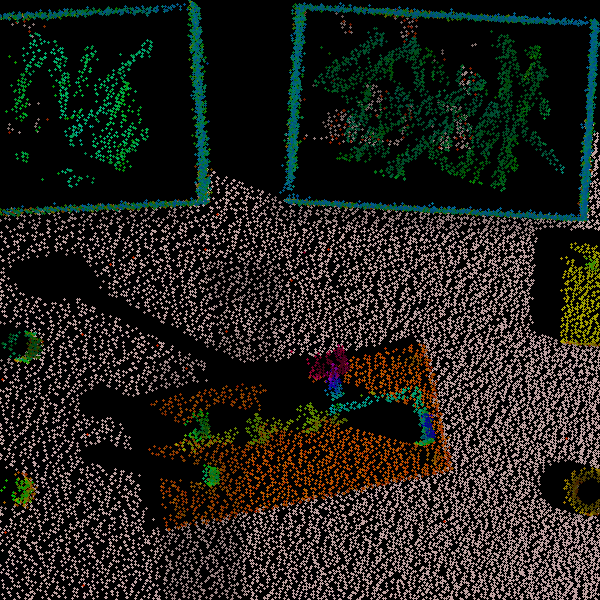

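```bash
python3 - <<'E'
from h import *
for n in ['scene0','side0']:
    o,im,d,c=pickle.load(open(n+'.pkl','rb')); W=cloud(d,c).reshape(-1,3)
    m=(W[:,0]>.40)&(W[:,0]<.63)&(W[:,1]>-.17)&(W[:,1]<.18)&(abs(W[:,2]-.015)<.003)
    p=W[m]
    r=cv2.minAreaRect((p[:,:2]*1000).astype(np.float32)); print(n,r)
    a=r[2]; a=a-90 if a>45 else a
    for yaw in [a,11.8]:
        t=np.radians(yaw);ex=np.array([np.cos(t),np.sin(t)]);ey=np.array([-np.sin(t),np.cos(t)])
        q=np.c_[p[:,:2]@ex,p[:,:2]@ey]; lo=np.percentile(q,.4,0);hi=np.percentile(q,99.6,0)
        print(yaw,'size',hi-lo)
        org=((lo[0]+hi[0])/2)*ex+((lo[1]+hi[1])/2+.010)*ey
        print('origin',org,'spigot',org-.02*ex+.085*ey)
    # black objects
    def cyl(x0,x1,y0,y1,z0,z1):
        m=(W[:,0]>x0)&(W[:,0]<x1)&(W[:,1]>y0)&(W[:,1]<y1)&(W[:,2]>z0)&(W[:,2]<z1);q=W[m]
        if len(q)<8: return
        from scipy.optimize import least_squares
        for R in (None,):
            A=np.c_[2*q[:,:2],np.ones(len(q))];s=np.linalg.lstsq(A,(q[:,:2]**2).sum(1),rcond=None)[0]
            print(len(q),'c',s[:2],'r',np.sqrt(s[2]+s[:2]@s[:2]),'mean',q.mean(0),'max',q.max(0),'min',q.min(0))
    print('sleeve side');cyl(.57,.65,.24,.32,.01,.085);print('top');cyl(.57,.65,.24,.32,.086,.1)
    print('spigot');cyl(.44,.51,.07,.12,.03,.082);print('knob');cyl(.56,.62,-.06,.0,.175,.22)
    print('tab');cyl(.48,.57,-.16,-.1,.1,.15)
E
```

```text
scene0 ((517.177734375, 6.3663787841796875), (135.37741088867188, 291.9085998535156), 11.814018249511719)
11.814018249511719 size [0.13182854 0.28764914]
origin [0.51432263 0.01613842] spigot [0.47734377 0.09524318]
11.8 size [0.13186285 0.28764671]
origin [0.51431592 0.01614078] spigot [0.47735641 0.09525459]
sleeve side
179 c [0.607792   0.28147059] r 0.013857305725108796 mean [0.6118321  0.28605823 0.05323212] max [0.62431784 0.29973942 0.08499602] min [0.59194674 0.26673713 0.01028029]
top
39 c [0.60660371 0.28038519] r 0.01330549209373206 mean [0.60624817 0.2800031  0.0885243 ] max [0.62174583 0.29505197 0.093022  ] min [0.59010393 0.2643245  0.08622038]
spigot
64 c [0.49012802 0.10691838] r 0.015940874386350737 mean [0.48316058 0.09929232 0.05260213] max [0.50983804 0.11993529 0.08114723] min [0.46802833 0.08418419 0.03062055]
knob
71 c [ 0.58975075 -0.02403906] r 0.01629487920587313 mean [ 0.59586611 -0.02034715  0.20045731] max [ 0.60750028 -0.00552572  0.21358449] min [ 0.57594487 -0.04335433  0.18443524]
tab
side0 ((512.9332275390625, 2.047576904296875), (132.4219970703125,
[... 454 characters left out ...]
7637859] r 0.014198724389872618 mean [0.60403809 0.276821   0.09023136] max [0.61898123 0.2950245  0.0951106 ] min [0.59045279 0.25997696 0.08617295]
spigot
106 c [0.48971549 0.09445917] r 0.020008584739433975 mean [0.48309704 0.0901216  0.0516559 ] max [0.50994068 0.1177856  0.08154004] min [0.46480343 0.07139693 0.03050776]
knob
151 c [ 0.58749543 -0.02936338] r 0.014339934808559513 mean [ 0.5850972  -0.03323919  0.20132582] max [ 0.60488415 -0.00788549  0.21647796] min [ 0.57123385 -0.04902937  0.1752235 ]
tab
101 c [ 0.52424976 -0.11410581] r 0.016035325516802285 mean [ 0.52353695 -0.1273119   0.12468364] max [ 0.55727253 -0.1028749   0.14879542] min [ 0.51115521 -0.13419475  0.1000832 ]
```

{"method": "carry_out", "body": {
  "increments": [
    [-0.02,0.03,0.005,-8,-1],
    [-0.05,0.06,0.01,-16,-1],
    [-0.08,0.09,0.01,-24,-1],
    [-0.11,0.12,0.015,-32,-1],
    [-0.11,0.14,0.015,-40,-1],
    [-0.11,0.16,0.015,-48,-1],
    [-0.11,0.18,0.015,-56,-1],
    [-0.11,0.18,0.015,-64,-1],
    [-0.11,0.18,0.015,-72,-1],
    [-0.11,0.18,0.015,-78,-1],
    [-0.11,0.18,0.015,-78,-1],
    [-0.11,0.18,0.015,-78,-1]
  ],
  "grip_force": 25
}}

```text
time_s: 1.3
tool_pos: [0.5399, 0.18, 0.4194]
tool_rot: [180.0, -0.0, -77.9]
force: [-0.1, -0.4, 0.2]
grip_width: 0.0872
```

```bash
python3 - <<'E'
from h import *
o,im,d,c=grab('wrist','w1');print(o['time_s'],o['tool_pos'],o['tool_rot'],{k:(np.array(v).round(4).tolist() if not isinstance(v,str) else v) for k,v in c.items()},(d>0).mean())
E
```

```text
1.3 [0.53991851 0.17995287 0.41943399] [ 1.79957129e+02 -9.55582315e-03 -7.78524778e+01] {'K': [[309.7069, 0.0, 317.7126], [0.0, 309.7069, 204.7914], [0.0, 0.0, 1.0]], 'T_tool_cam': [[1.0, -0.0003, 0.0004, -0.0], [0.0002, 0.9547, 0.2977, -0.0828], [-0.0005, -0.2977, 0.9547, 0.0194], [0.0, 0.0, 0.0, 1.0]]} 0.99605078125
```

View pics/w1.png

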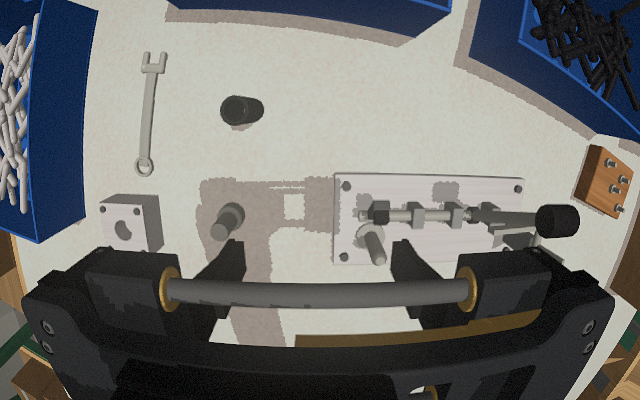

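The wrist view shows the sleeve at (242,110), the spigot tip near (380,258), the knob at (558,221) and plate corners near (334,174), (524,179) and (334,262). I'll enlarge it for ray casting.

```bash
cat >> h.py <<'E'
from scipy.spatial.transform import Rotation as Ro
def wray(o,c,px):
    K=c['K'];px=np.atleast_2d(px).astype(float)
    a=(px-[K[0,2],K[1,2]])/K[0,0]; r=np.linalg.norm(a,axis=1)
    s=np.where(r>1e-9,np.sin(r)/np.maximum(r,1e-9),1)
    dc=np.c_[a*s[:,None],np.cos(r)]
    R=Ro.from_euler('xyz',o['tool_rot'],degrees=True).as_matrix();T=c['T_tool_cam']
    return R@T[:3,3]+o['tool_pos'], dc@T[:3,:3].T@R.T
def wplane(o,c,px,z):
    C,D=wray(o,c,px); return C+D*((z-C[2])/D[:,2])[:,None]
def wcloud(o,d,c):
    v,u=np.mgrid[:d.shape[0],:d.shape[1]];px=np.c_[u.ravel(),v.ravel()]
    C,D=wray(o,c,px); K=c['K']; r=np.linalg.norm((px-[K[0,2],K[1,2]])/K[0,0],axis=1)
    return (C+D*(d.ravel()/np.cos(r))[:,None]).reshape(*d.shape,3)
def wproj(o,c,P):
    R=Ro.from_euler('xyz',o['tool_rot'],degrees=True).as_matrix();T=c['T_tool_cam'];K=c['K']
    q=((np.atleast_2d(P)-o['tool_pos'])@R-T[:3,3])@T[:3,:3]
    r=np.linalg.norm(q[:,:2],axis=1);th=np.arctan2(r,q[:,2])
    return q[:,:2]/r[:,None]*th[:,None]*K[0,0]+[K[0,2],K[1,2]]
E
python3 - <<'E'
from h import *
o,im,d,c=pickle.load(open('w1.pkl','rb'))
a=cv2.resize(im[80:140,200:290],None,fx=8,fy=8,interpolation=cv2.INTER_CUBIC)
b=cv2.resize(im[160:280,325:535],None,fx=3.8,fy=3.8,interpolation=cv2.INTER_CUBIC)
cv2.imwrite('pics/w1a.png',a[:,:,::-1]);cv2.imwrite('pics/w1b.png',b[:,:,::-1])
W=wcloud(o,d,c)
for u,v in [(280,140),(440,190),(378,230),(242,100),(558,210)]:print((u,v),W[v,u].round(4))
E
```

```text
(280, 140) [ 5.743e-01  2.370e-01 -2.000e-04]
(440, 190) [0.5588 0.0148 0.0162]
(378, 230) [0.4868 0.0855 0.0189]
(242, 100) [0.6177 0.2739 0.0909]
(558, 210) [ 0.5993 -0.0129  0.2059]
```

View pics/w1a.png

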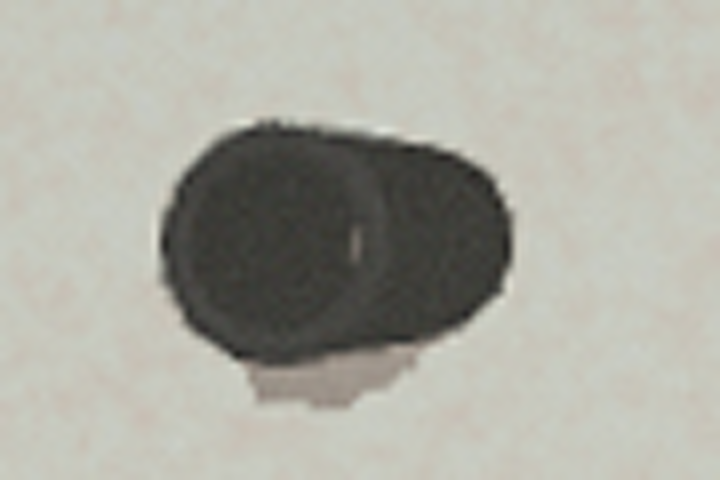

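View pics/w1b.png

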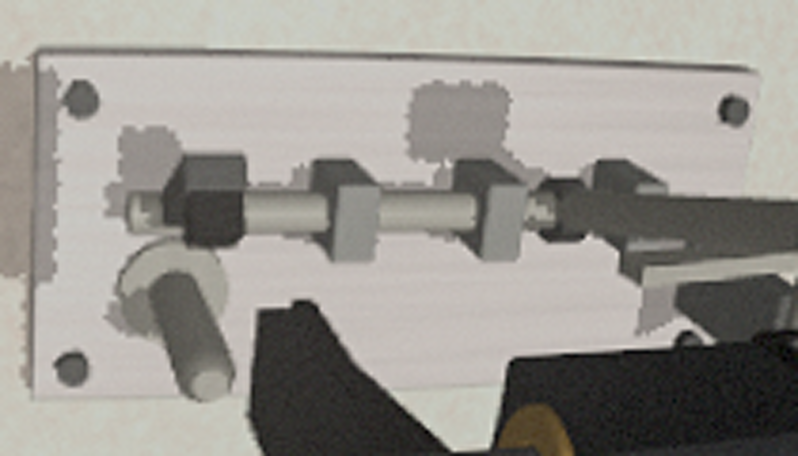

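```bash
python3 - <<'E'
from h import *
o,im,d,c=pickle.load(open('w1.pkl','rb'))
print('sleeve',wplane(o,c,[234.1,110.3],.09)); 
rim=np.array([[162,242],[386,242],[273,120],[273,365]])/8+[200,80]
q=wplane(o,c,rim,.09);print(q,'dia',np.linalg.norm(q[0]-q[1]),np.linalg.norm(q[2]-q[3]))
tip=wplane(o,c,[381.05,261.6],.09);print('spigot tip',tip)
cn=wplane(o,c,[[334.5,173.2],[524.2,178.4],[333.7,264.5]],.015);print(cn)
e=cn[0]-cn[1];print('len',np.linalg.norm(e),'yaw',np.degrees(np.arctan2(-e[0],e[1])),'w',np.linalg.norm(cn[0]-cn[2]))
t=np.arctan2(-e[0],e[1]);ex=np.array([np.cos(t),np.sin(t)]);ey=np.array([-np.sin(t),np.cos(t)])
org=(cn[0,:2]-.065*ex-.135*ey);org2=cn[1,:2]-.065*ex+.155*ey;print(org,org2,'spig',org-.02*ex+.085*ey)
b=wplane(o,c,np.array([[80,98],[734,109],[72,367]])/3.8+[325,160],.015);e=b[0]-b[1];print('bolts yaw',np.degrees(np.arctan2(-e[0],e[1])),b)
E
```

```text
sleeve [[0.60608508 0.28027722 0.09      ]]
[[0.60386607 0.29495678 0.09      ]
 [0.60852698 0.2656776  0.09      ]
 [0.6215022  0.2832095  0.09      ]
 [0.59062894 0.27742941 0.09      ]] dia 0.02964784420962991 0.03140967098852103
spigot tip [[0.47485292 0.09171883 0.09      ]]
[[ 0.548748    0.15986296  0.015     ]
 [ 0.60854911 -0.12137037  0.015     ]
 [ 0.42199539  0.13138212  0.015     ]]
len 0.2875210620684479 yaw 12.00450664151822 w 0.12991298294911952
[0.51324793 0.01429598] [0.51273234 0.01672071] spig [0.47600628 0.09327737]
bolts yaw 12.056696495622024 [[ 0.53586849  0.14166741  0.015     ]
 [ 0.59086507 -0.11581802  0.015     ]
 [ 0.43710994  0.12028136  0.015     ]]
```

{"method": "carry_out", "body": {
  "increments": [
    [0.03,0.045,0,0,-1],
    [0.066,0.0995,0,0,-1],
    [0.066,0.0995,-0.03,0,-1],
    [0.066,0.0995,-0.07,0,-1],
    [0.066,0.0995,-0.11,0,-1],
    [0.066,0.0995,-0.12,0,-1],
    [0.066,0.0995,-0.12,0,-1]
  ]
}}

```text
time_s: 2.05
tool_pos: [0.6056, 0.279, 0.2979]
tool_rot: [179.8, -0.1, -78.0]
force: [0.6, -0.3, -0.5]
grip_width: 0.087
```

```bash
python3 - <<'E'
from h import *
o,im,d,c=grab('wrist','w2');print(o['tool_pos'])
print(wproj(o,c,[[.606,.2795,.09],[.606,.2795,.0]]))
E
```

```text
[0.60555126 0.27900153 0.29791639]
[[316.71259944 237.46614947]
 [316.86589098 198.90666297]]
```

View pics/w2.png

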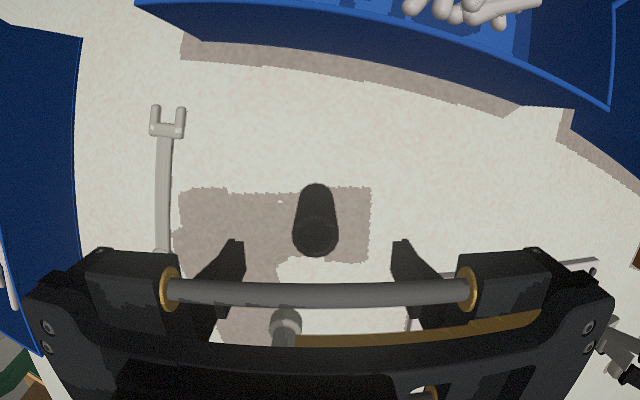

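The sleeve's top rim is at about (316,237), exactly where I predicted, midway between the fingers at x 240 and 397. Descend and grip.

{"method": "carry_out", "body": {
  "increments": [
    [0,0,-0.03,0,-1],
    [0,0,-0.06,0,-1],
    [0,0,-0.07,0,-1],
    [0,0,-0.07,0,-1],
    [0,0,-0.07,0,0.5],
    [0,0,-0.07,0,1],
    [0,0,-0.07,0,1],
    [0,0,-0.07,0,1],
    [0,0,-0.07,0,1],
    [0,0,-0.07,0,1],
    [0,0,-0.07,0,1]
  ]
}}

```text
time_s: 3.2
tool_pos: [0.606, 0.2794, 0.2297]
tool_rot: [180.0, -0.0, -78.0]
force: [-0.3, -0.1, 0.1]
grip_width: 0.0393
```

{"method": "carry_out", "body": {
  "increments": [
    [0,0,0,0,1],
    [0,0,0,0,1],
    [0,0,0,0,1],
    [0,0,0,0,1]
  ]
}}

```text
time_s: 3.6
tool_pos: [0.606, 0.2795, 0.2297]
tool_rot: [180.0, -0.0, -78.0]
force: [0.7, -0.2, 0.1]
grip_width: 0.0319
```

{"method": "carry_out", "body": {
  "increments": [
    [0,0,0.04,0,1],
    [0,0,0.08,0,1],
    [0,0,0.12,0,1],
    [-0.02,-0.03,0.12,0,1],
    [-0.04,-0.06,0.12,0,1],
    [-0.06,-0.09,0.12,0,1],
    [-0.08,-0.12,0.12,0,1],
    [-0.1,-0.145,0.12,0,1],
    [-0.12,-0.17,0.12,0,1],
    [-0.13,-0.187,0.12,0,1],
    [-0.13,-0.187,0.12,0,1],
    [-0.13,-0.187,0.12,0,1],
    [-0.13,-0.187,0.12,0,1]
  ]
}}

```text
time_s: 4.9
tool_pos: [0.4763, 0.0935, 0.3498]
tool_rot: [-180.0, 0.0, -77.9]
force: [0.2, -0.0, -1.4]
grip_width: 0.0319
```

```bash
python3 - <<'E'
from h import *
for n in ['wrist','scene','side']:
    o,im,d,c=grab(n,n[0]+n[1]+'3')
    if n=='wrist': 
        crop=im[100:300,220:460]
    else:
        T=c['camera_from_world'];q=T[:3,:3]@np.array([.476,.092,.1])+T[:3,3];q=c['K']@q;u,v=(q[:2]/q[2]).astype(int);print(n,u,v);crop=im[v-50:v+50,u-60:u+60]
    f=700//crop.shape[1]; cv2.imwrite(f'pics/{n}3c.png',cv2.resize(crop,None,fx=f,fy=f,interpolation=cv2.INTER_CUBIC)[:,:,::-1])
E
```

```text
scene 354 218
side 286 188
```

View pics/wrist3c.png

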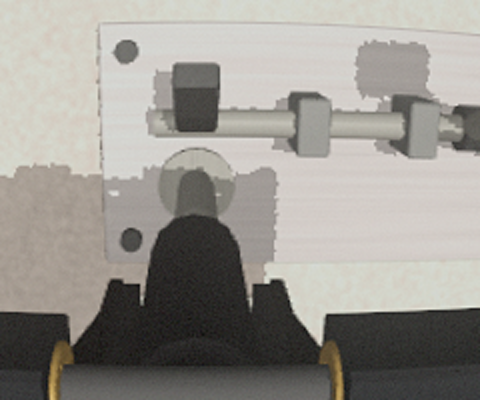

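View pics/scene3c.png

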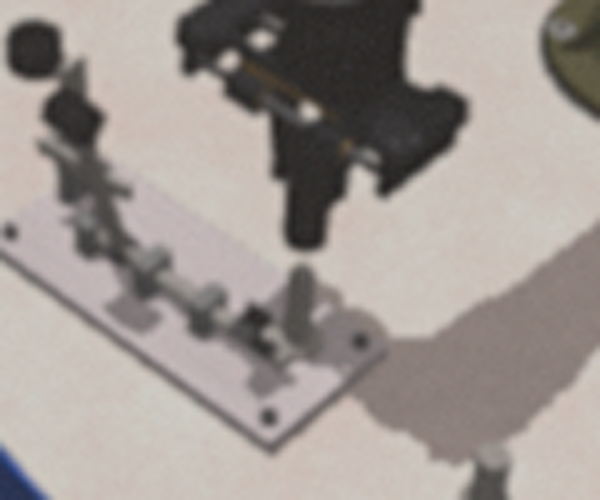

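View pics/side3c.png

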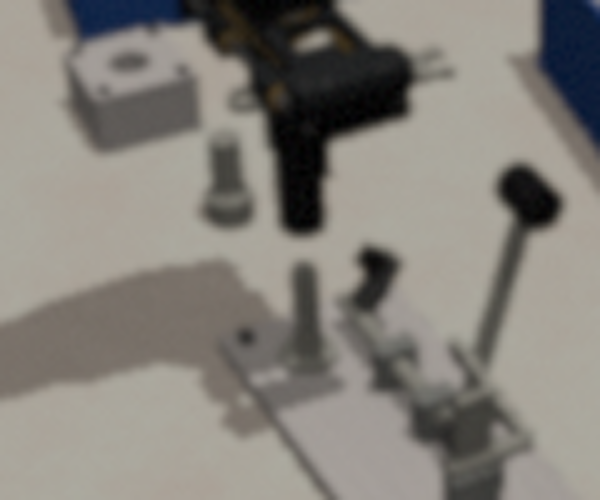

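```bash
python3 - <<'E'
from h import *
o,im,d,c=pickle.load(open('wr3.pkl','rb'));print(o['tool_pos'])
print('shoulder',wplane(o,c,[318.5,191.5],.02))
R=20e-3;t=np.linspace(0,2*np.pi,9)[:-1]
for s in [(.476,.0935),(.475,.092)]:
  ring=np.c_[s[0]+R*np.cos(t),s[1]+R*np.sin(t),t*0+.02]
  p=(wproj(o,c,ring)-[220,100])*2;print(s,'ring crop minmax',p.min(0),p.max(0))
cn=wplane(o,c,np.array([[101,23],[106,262]])/2+[220,100],.015);print(cn,np.linalg.norm(cn[0]-cn[1]))
for n,(u,v) in [('sc3',(354,218)),('si3',(286,188))]:
  o,im,d,c=pickle.load(open(n+'.pkl','rb'));T=c['camera_from_world']
  def pr(P):
    q=c['K']@(T[:3,:3]@np.array(P)+T[:3,3]);return ((q[:2]/q[2])-[u-60,v-50])*5
  print(n,'sleeve bottom',pr([.4763,.0935,.12]),'tip@same',pr([.4763,.0935,.09]),'tip@.475,.092',pr([.475,.092,.09]))
E
```

```text
[0.47634963 0.09354292 0.34984409]
shoulder [[0.47710912 0.09289114 0.02      ]]
(0.476, 0.0935) ring crop minmax [157.62121261 147.8438829 ] [232.92171058 220.58294618]
(0.475, 0.092) ring crop minmax [160.08328694 150.31663679] [235.28333061 222.90243428]
[[0.54790832 0.15766176 0.015     ]
 [0.4212637  0.13237484 0.015     ]] 0.1291444447819741
sc3 sleeve bottom [305.33803625 233.18990545] tip@same [302.46563625 263.86669978] tip@.475,.092 [302.65419738 261.8603172 ]
si3 sleeve bottom [299.90658703 223.5066367 ] tip@same [302.60000037 261.68471125] tip@.475,.092 [301.15455188 263.38615445]
```

Both outside views and the wrist ring agree that the sleeve axis is within about 1 mm of the spigot: the scene crop has the sleeve at x≈306 and the tip at 302, the side crop 302 and 303. Lower it.

{"method": "carry_out", "body": {
  "increments": [
    [0,-0.0005,-0.01,0,1],
    [0,-0.0005,-0.02,0,1],
    [0,-0.0005,-0.03,0,1],
    [0,-0.0005,-0.04,0,1],
    [0,-0.0005,-0.045,0,1],
    [0,-0.0005,-0.05,0,1]
  ]
}}

```text
time_s: 5.65
tool_pos: [0.4759, 0.092, 0.299]
tool_rot: [180.0, -0.0, -78.0]
force: [1.0, 1.0, -2.1]
grip_width: 0.0319
```

{"method": "carry_out", "body": {
  "increments": [
    [0,0,-0.01,0,1],
    [0,0,-0.02,0,1],
    [0,0,-0.03,0,1],
    [0,0,-0.04,0,1],
    [0,0,-0.045,0,1],
    [0,0,-0.049,0,1],
    [0,0,-0.052,0,1],
    [0,0,-0.052,0,1]
  ]
}}

```text
time_s: 6.45
tool_pos: [0.4763, 0.0923, 0.2495]
tool_rot: [-180.0, 0.0, -78.0]
force: [-5.3, -0.1, 10.4]
grip_width: 0.0323
```

Seated: about 10 N upward at the expected height. Release and rise.

{"method": "carry_out", "body": {
  "increments": [
    [0,0,-0.05,0,0.4],
    [0,0,0,0,-0.2],
    [0,0,0,0,-1],
    [0,0,0,0,-1],
    [0,0,0,0,-1],
    [0,0,0,0,-1],
    [0,0,0,0,-1],
    [0,0,0.04,0,-1],
    [0,0,0.08,0,-1],
    [0,0,0.12,0,-1],
    [0,0,0.15,0,-1],
    [0,0,0.15,0,-1]
  ]
}}

```text
time_s: 7.65
tool_pos: [0.477, 0.0922, 0.4026]
tool_rot: [-179.5, 0.0, -78.0]
force: [0.6, 0.4, -0.9]
grip_width: 0.0868
```

My first row there had a stray -0.05 in z, so the hand dipped briefly while opening. I'll check what that did.

```bash
python3 - <<'E'
from h import *
for n in ['wrist','scene','side']:
    o,im,d,c=grab(n,n[0]+n[1]+'4')
    if n=='wrist': print(o['time_s'],o['tool_pos'],o['force']);crop=im[60:320,180:580]
    else:
        T=c['camera_from_world'];q=T[:3,:3]@np.array([.49,.05,.08])+T[:3,3];q=c['K']@q;u,v=(q[:2]/q[2]).astype(int);crop=im[v-60:v+60,u-70:u+70]
        W=cloud(d,c).reshape(-1,3)
        m=(abs(W[:,0]-.476)<.03)&(abs(W[:,1]-.0925)<.03)&(W[:,2]>.1)&(W[:,2]<.16);p=W[m];print(n,len(p),p.mean(0),np.percentile(p,[3,97],axis=0))
    f=800/crop.shape[1]; cv2.imwrite(f'pics/{n}4c.png',cv2.resize(crop,None,fx=f,fy=f,interpolation=cv2.INTER_CUBIC)[:600,:,::-1])
E
```

```text
7.65 [0.47701456 0.09224665 0.40257746] [ 0.64323198  0.36272715 -0.87432249]
scene 51 [0.47810222 0.09277703 0.10695744] [[0.4628091  0.0797349  0.1016953 ]
 [0.49241901 0.10850697 0.11354442]]
side 63 [0.47501989 0.08957394 0.10669413] [[0.46106998 0.07465233 0.10010083]
 [0.48845465 0.10478013 0.11319633]]
```

View pics/wrist4c.png

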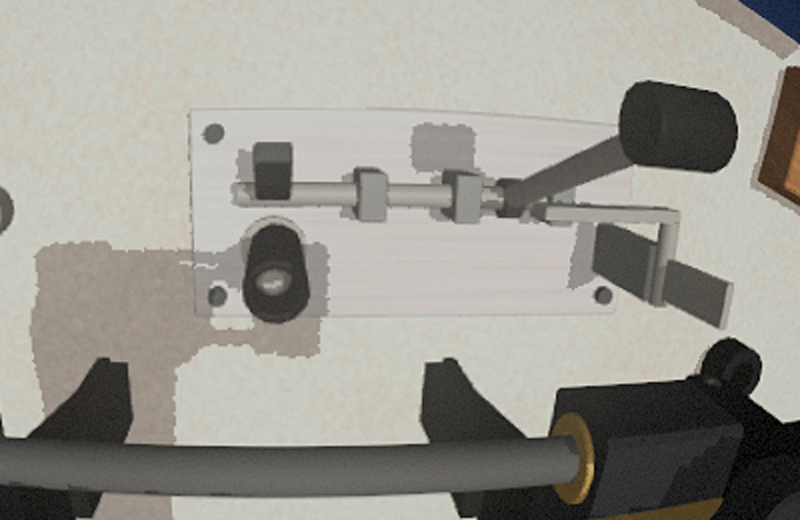

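View pics/side4c.png

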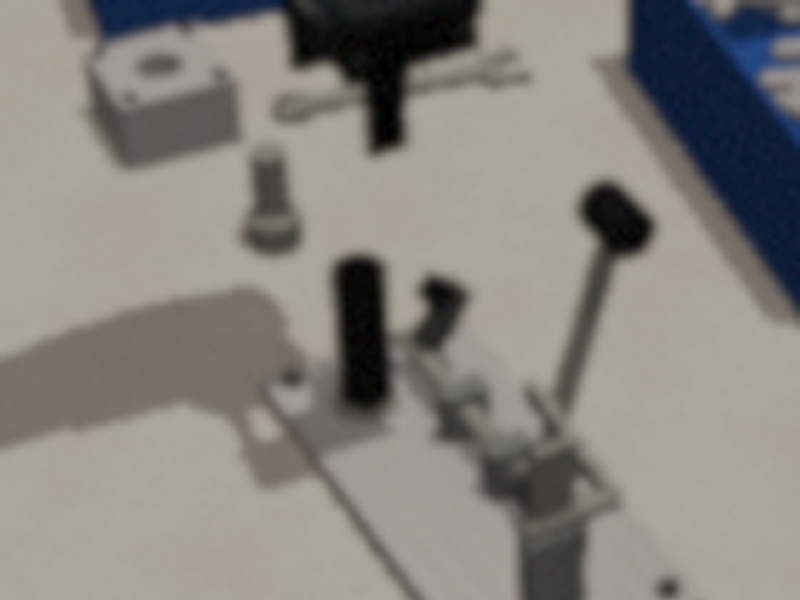

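View pics/scene4c.png

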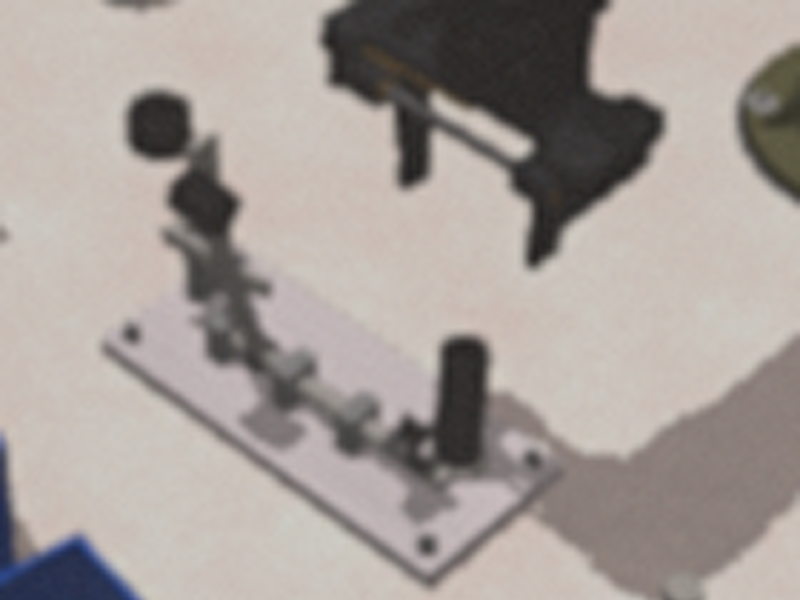

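The sleeve is fully home: top at about 0.11 m, centred near (0.476,0.092), with the catch and lever unmoved. Next I'll close the fingers and go beside the catch tab on its +y side.

{"method": "carry_out", "body": {
  "increments": [
    [0.005,-0.035,0.002,0,1],
    [0.011,-0.075,0.002,0,1],
    [0.02,-0.115,0.002,0,1],
    [0.027,-0.155,0.002,0,1],
    [0.0314,-0.186,0.002,0,1],
    [0.0314,-0.186,0.002,0,1],
    [0.0314,-0.186,0.002,0,1],
    [0.0314,-0.186,0.002,0,1],
    [0.0314,-0.186,0.002,0,1],
    [0.0314,-0.186,0.002,0,1]
  ]
}}

```text
time_s: 8.8
tool_pos: [0.5074, -0.0928, 0.3996]
tool_rot: [180.0, 0.0, -77.9]
force: [-0.4, -0.1, -0.6]
grip_width: 0.0148
```

```bash
python3 - <<'E'
from h import *
o,im,d,c=grab('wrist','w5');print(o['tool_pos'],o['tool_rot'],o['grip_width'],o['force'])
t=np.radians(12);ex=np.array([np.cos(t),np.sin(t),0]);ey=np.array([-np.sin(t),np.cos(t),0]);O=np.array([.513,.0145,0]);ez=np.array([0,0,1.])
F=lambda x,y,z:O+(x*ex+y*ey+z*ez)/1000
print('tabtop',wproj(o,c,F(-17,-135,145)),'knob',wproj(o,c,F(66,-55,197)))
E
```

```text
[ 0.50739662 -0.0928242   0.39960214] [ 1.79982212e+02  1.07301848e-02 -7.78799765e+01] 0.014789116346974118 [-0.36660668 -0.06543102 -0.57334595]
tabtop [[356.7524919  203.19604462]] knob [[235.69031861  94.96145733]]
```

View pics/w5.png

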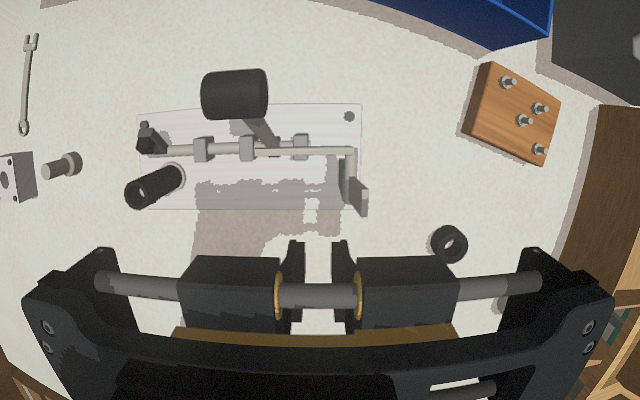

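The tab's top edge is at about (365,203) against a predicted (357,203), so the catch starts about 0.1 rad open as stated. The knob is at (235,94), as predicted. Descend.

{"method": "carry_out", "body": {
  "increments": [
    [0,0,-0.03,0,1],
    [0,0,-0.06,0,1],
    [0,0,-0.085,0,1],
    [0,0,-0.093,0,1],
    [0,0,-0.093,0,1],
    [0,0,-0.093,0,1]
  ]
}}

```text
time_s: 9.45
tool_pos: [0.508, -0.094, 0.308]
tool_rot: [-179.9, -0.0, -78.0]
force: [0.2, 0.0, 0.6]
grip_width: 0.0005
```

```bash
python3 - <<'E'
from h import *
o,im,d,c=grab('wrist','w6');print(o['tool_pos'],o['tool_rot'],o['grip_width'],o['force'])
o,im,d,c=grab('side','s6');cv2.imwrite('pics/s6c.png',cv2.resize(im[150:270,250:400],None,fx=5,fy=5,interpolation=cv2.INTER_CUBIC)[:,:,::-1])
E
```

```text
[ 0.50795337 -0.0940097   0.30803411] [-1.79900516e+02 -3.75120786e-02 -7.79911820e+01] 0.0004763709069504234 [0.17818845 0.02479156 0.56569217]
```

View pics/w6.png

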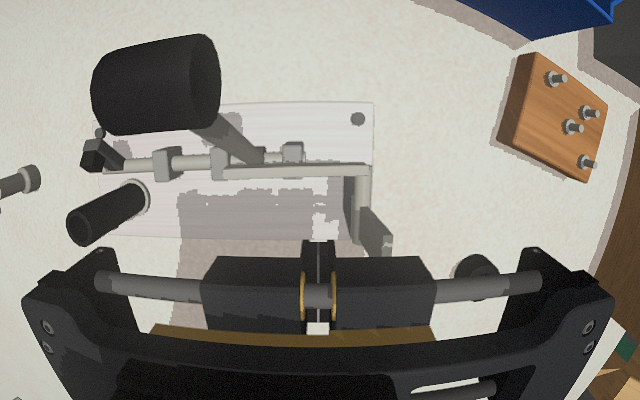

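View pics/s6c.png

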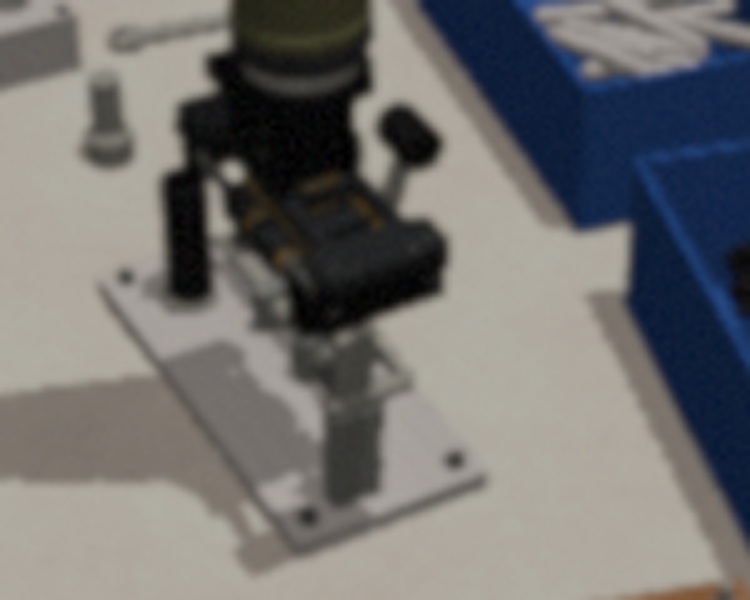

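{"method": "carry_out", "body": {
  "increments": [
    [0.0021,-0.0098,0,0,1],
    [0.0042,-0.0196,0,0,1],
    [0.0056,-0.0264,-0.003,0,1],
    [0.0069,-0.0323,-0.006,0,1],
    [0.0081,-0.0381,-0.01,0,1],
    [0.0081,-0.0381,-0.01,0,1]
  ]
}}

```text
time_s: 10.15
tool_pos: [0.5156, -0.1333, 0.2962]
tool_rot: [180.0, -0.0, -78.1]
force: [-0.1, 0.7, -0.7]
grip_width: 0.0005
```

{"method": "carry_out", "body": {
  "increments": [
    [0.0013,-0.0059,-0.004,0,1],
    [0.0025,-0.0118,-0.007,0,1],
    [0.0038,-0.0176,-0.01,0,1],
    [0.0046,-0.0215,-0.01,0,1],
    [0.0046,-0.0215,-0.01,0,1]
  ]
}}

```text
time_s: 10.65
tool_pos: [0.52, -0.155, 0.2865]
tool_rot: [180.0, -0.1, -78.1]
force: [0.0, 0.1, 0.3]
grip_width: 0.0006
```

```bash
python3 - <<'E'
from h import *
o,im,d,c=grab('wrist','w7');print(o['tool_pos'],o['force'])
cv2.imwrite('pics/w7c.png',cv2.resize(im[80:300,200:460],None,fx=2.5,fy=2.5)[:,:,::-1])
E
```

```text
[ 0.52002405 -0.15498557  0.28654818] [0.00756375 0.1017015  0.27754617]
```

View pics/w7c.png

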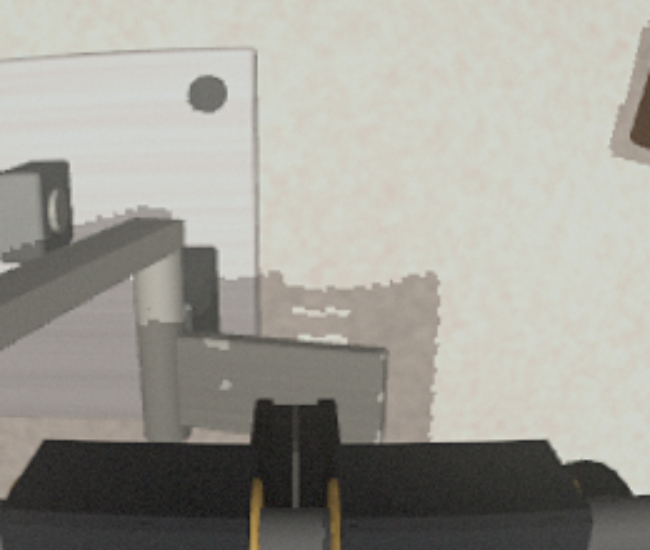

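```bash
python3 - <<'E'
from h import *
o,im,d,c=pickle.load(open('w7.pkl','rb'))
t=np.radians(12);R=np.array([[np.cos(t),-np.sin(t),0],[np.sin(t),np.cos(t),0],[0,0,1]]);O=np.array([.513,.0145,0])
px=np.array([[386,350]])/2.5+[200,80]
C,D=wray(o,c,px); c0=R.T@(C-O);d0=R.T@D[0]
p=c0+d0*((-.005-c0[0])/d0[0]); print('tip fixt',p,'angle',np.arctan2(-(p[1]+.135),p[2]-.09),'r',np.hypot(p[1]+.135,p[2]-.09))
W=wcloud(o,d,c);
for u,v in [(215,345),(240,350),(350,380),(370,390)]:
    q=R.T@(W[int(v/2.5+80),int(u/2.5+200)]-O);print((u,v),q.round(4),'ang',np.arctan2(-(q[1]+.135),q[2]-.09).round(2))
E
```

```text
tip fixt [-0.005      -0.18807336  0.10545668] angle 1.2874025168581538 r 0.05527829550663717
(215, 345) [-0.0065 -0.1491  0.0976] ang 1.07
(240, 350) [-0.007  -0.1551  0.0998] ang 1.12
(350, 380) [-0.012  -0.1801  0.1059] ang 1.23
(370, 390) [-0.0142 -0.1847  0.1066] ang 1.25
```

The catch is at about 1.25–1.3 rad by two independent estimates: ray plus radius (55.3 mm against the nominal 55) and depth points. Now rise, turn 90° and go over the knob with the jaws along fixture x.

{"method": "carry_out", "body": {
  "increments": [
    [0,0,0.04,0,1],
    [0,0,0.08,0,1],
    [0,0,0.12,0,1],
    [0,0,0.163,0,1],
    [0.01,0.02,0.163,8,0],
    [0.02,0.04,0.163,16,-1],
    [0.03,0.06,0.163,24,-1],
    [0.04,0.08,0.163,32,-1],
    [0.05,0.1,0.163,40,-1],
    [0.06,0.12,0.163,48,-1],
    [0.069,0.128,0.163,56,-1],
    [0.069,0.128,0.163,64,-1],
    [0.069,0.128,0.163,72,-1],
    [0.069,0.128,0.163,80,-1],
    [0.069,0.128,0.163,88,-1],
    [0.069,0.128,0.163,90,-1],
    [0.069,0.128,0.163,90,-1]
  ]
}}

```text
time_s: 12.4
tool_pos: [0.5891, -0.0261, 0.4497]
tool_rot: [180.0, -0.0, 12.0]
force: [0.1, -0.7, 0.7]
grip_width: 0.0862
```

```bash
python3 - <<'E'
from h import *
o,im,d,c=grab('wrist','w8');print(o['tool_pos'],o['tool_rot'],o['force'],o['grip_width'])
t=np.radians(12);R=np.array([[np.cos(t),-np.sin(t),0],[np.sin(t),np.cos(t),0],[0,0,1]]);O=np.array([.513,.0145,0])
print(wproj(o,c,O+R@[.066,-.055,.197]))
E
```

```text
[ 0.58910361 -0.02607583  0.44970582] [ 1.79956073e+02 -4.23513654e-03  1.19664336e+01] [ 0.13721088 -0.73908846  0.71631371] 0.08616046277403246
[[316.8716541  215.07408687]]
```

View pics/w8.png

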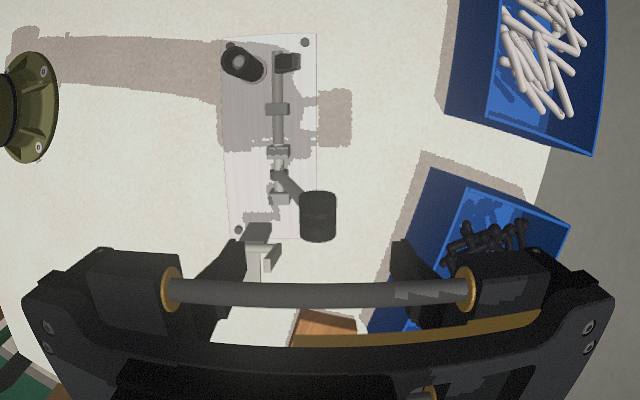

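The knob is at (318,217), predicted (317,215), centred between the open jaws, with the raised catch bar clear at (265,258). Descend and grip.

{"method": "carry_out", "body": {
  "increments": [
    [0,0,-0.03,0,-1],
    [0,0,-0.06,0,-1],
    [0,0,-0.085,0,-1],
    [0,0,-0.085,0,-1],
    [0,0,-0.085,0,0.2],
    [0,0,-0.085,0,1],
    [0,0,-0.085,0,1],
    [0,0,-0.085,0,1],
    [0,0,-0.085,0,1],
    [0,0,-0.085,0,1],
    [0,0,-0.085,0,1],
    [0,0,-0.085,0,1],
    [0,0,-0.085,0,1],
    [0,0,-0.085,0,1]
  ],
  "grip_force": 20
}}

```text
time_s: 13.85
tool_pos: [0.5889, -0.0257, 0.3648]
tool_rot: [-180.0, 0.0, 12.0]
force: [-1.5, -0.5, 1.3]
grip_width: 0.0295
```

{"method": "carry_out", "body": {
  "increments": [
    [-0.008,-0.0017,0.0022,0,1],
    [-0.016,-0.0034,0.0042,0,1],
    [-0.0243,-0.0052,0.0056,0,1],
    [-0.0325,-0.0069,0.0068,0,1],
    [-0.041,-0.0087,0.0074,0,1],
    [-0.0491,-0.0104,0.0076,0,1],
    [-0.0575,-0.0122,0.0073,0,1],
    [-0.0657,-0.014,0.0068,0,1],
    [-0.074,-0.0157,0.0056,0,1],
    [-0.0822,-0.0175,0.0042,0,1],
    [-0.0822,-0.0175,0.0042,0,1]
  ]
}}

```text
time_s: 14.95
tool_pos: [0.5086, -0.0423, 0.3727]
tool_rot: [179.9, -0.7, 12.0]
force: [5.9, 2.7, 6.9]
grip_width: 0.0295
```

```bash
python3 - <<'E'
from h import *
o,im,d,c=grab('wrist','w9');print(o['tool_pos'],o['tool_rot'],o['force'],o['grip_width'])
E
```

```text
[ 0.50861915 -0.04228694  0.37271531] [179.93312673  -0.73036102  12.03618073] [5.91172453 2.72125903 6.87662787] 0.029496759028218505
```

View pics/w9.png

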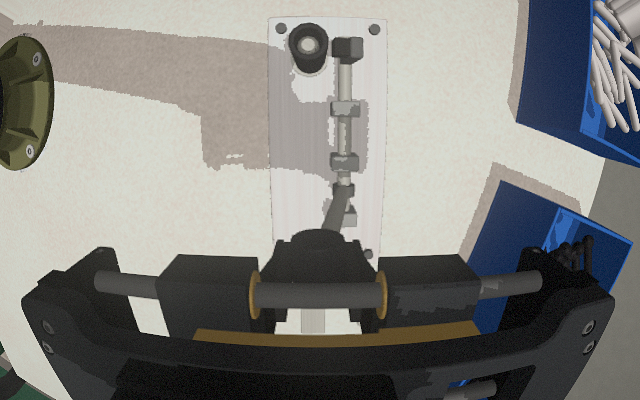

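{"method": "carry_out", "body": {
  "increments": [
    [-0.004,-0.0008,-0.0005,0,1],
    [-0.008,-0.0017,-0.0015,0,1],
    [-0.012,-0.0025,-0.0025,0,1],
    [-0.016,-0.0034,-0.0035,0,1],
    [-0.016,-0.0034,-0.0035,0,1]
  ]
}}

```text
time_s: 15.5
tool_pos: [0.4932, -0.0455, 0.3692]
tool_rot: [179.9, -0.8, 12.1]
force: [7.1, 3.4, 5.3]
grip_width: 0.0292
```

{"method": "carry_out", "body": {
  "increments": [
    [-0.002,-0.0004,-0.0006,0,1],
    [-0.004,-0.0008,-0.0012,0,1],
    [-0.006,-0.0013,-0.002,0,1],
    [-0.006,-0.0013,-0.002,0,1],
    [-0.006,-0.0013,-0.002,0,1]
  ]
}}

```text
time_s: 16.0
tool_pos: [0.4876, -0.0466, 0.3672]
tool_rot: [179.9, -0.8, 12.1]
force: [6.4, 1.9, 6.5]
grip_width: 0.0298
```

{"method": "carry_out", "body": {
  "increments": [
    [-0.002,-0.0004,-0.0006,0,1],
    [-0.004,-0.0008,-0.0014,0,1],
    [-0.004,-0.0008,-0.0014,0,1],
    [-0.004,-0.0008,-0.0014,0,1]
  ]
}}

```text
time_s: 16.4
tool_pos: [0.4837, -0.0475, 0.3659]
tool_rot: [179.9, -0.8, 12.1]
force: [8.0, 2.0, 6.2]
grip_width: 0.0292
```

```bash
python3 - <<'E'
from h import *
o,im,d,c=grab('wrist','w10');print(o['tool_pos'],o['tool_rot'],o['force'],o['wrist_torque'])
cv2.imwrite('pics/w10c.png',cv2.resize(im[0:200,240:440],None,fx=3,fy=3,interpolation=cv2.INTER_CUBIC)[:,:,::-1])
E
```

```text
[ 0.48366478 -0.04745361  0.36588296] [179.92130292  -0.81725995  12.06562956] [7.96586605 2.01677538 6.15284023] [ 0.72027705 -2.06668633  0.03893938]
```

View pics/w10c.png

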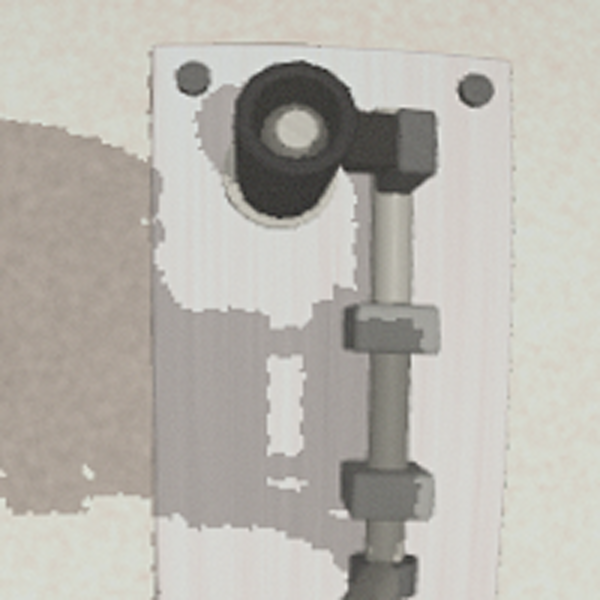

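The presser's pad now touches the sleeve in the crop at about (355,140). I'll pull a little further and watch whether the force rises.

{"method": "carry_out", "body": {
  "increments": [
    [-0.002,-0.0004,-0.0008,0,1],
    [-0.004,-0.0008,-0.0016,0,1],
    [-0.004,-0.0008,-0.0016,0,1],
    [-0.004,-0.0008,-0.0016,0,1]
  ],
  "grip_force": 35
}}

```text
time_s: 16.85
tool_pos: [0.4807, -0.048, 0.3652]
tool_rot: [179.9, -1.1, 12.1]
force: [10.2, 3.9, 7.3]
grip_width: 0.029
```

```bash
python3 - <<'E'
from h import *
o=env.get_obs();print(o['tool_pos'],o['tool_rot'],o['force'],o['wrist_torque'])
E
```

```text
[ 0.48072329 -0.04796248  0.36516179] [179.89213327  -1.07429985  12.07109515] [10.19228039  3.90071895  7.27795681] [ 0.90885045 -2.90649283 -0.01335486]
```

{"method": "carry_out", "body": {
  "increments": [
    [-0.002,-0.0004,-0.0008,0,1],
    [-0.004,-0.0008,-0.0016,0,1],
    [-0.004,-0.0008,-0.0016,0,1],
    [-0.004,-0.0008,-0.0016,0,1],
    [-0.004,-0.0008,-0.0016,0,1]
  ]
}}

```text
time_s: 17.35
tool_pos: [0.478, -0.0484, 0.3646]
tool_rot: [179.9, -1.4, 12.1]
force: [13.8, 4.1, 6.8]
grip_width: 0.0293
```

```bash
python3 - <<'E'
from h import *
for n in ['wrist','side','scene']:
    o,im,d,c=grab(n,n[:2]+'11')
    if n=='wrist': print(o['time_s'],o['tool_pos'],o['tool_rot'],o['force'],o['wrist_torque']);crop=im[0:280,180:460]
    else:
        T=c['camera_from_world'];q=T[:3,:3]@np.array([.50,.02,.1])+T[:3,3];q=c['K']@q;u,v=(q[:2]/q[2]).astype(int);crop=im[v-60:v+60,u-60:u+60]
        W=cloud(d,c).reshape(-1,3)
        m=(abs(W[:,0]-.476)<.03)&(abs(W[:,1]-.0925)<.03)&(W[:,2]>.1)&(W[:,2]<.16);p=W[m];print(n,len(p),p.mean(0),np.percentile(p,[3,97],axis=0))
    cv2.imwrite(f'pics/{n}11c.png',cv2.resize(crop,(600,600),interpolation=cv2.INTER_CUBIC)[:,:,::-1])
E
```

```text
17.35 [ 0.47800189 -0.04842432  0.36460554] [179.85164267  -1.36466886  12.08816246] [13.81366475  4.11723435  6.81202901] [ 1.06601254 -3.79490661 -0.07349159]
side 51 [0.46909497 0.08959681 0.10724544] [[0.4570581  0.0756114  0.10132452]
 [0.48028148 0.10648852 0.11276186]]
scene 52 [0.47525067 0.09268633 0.10640441] [[0.4579982  0.07914011 0.10078809]
 [0.48949198 0.10736579 0.11175754]]
```

View pics/wrist11c.png

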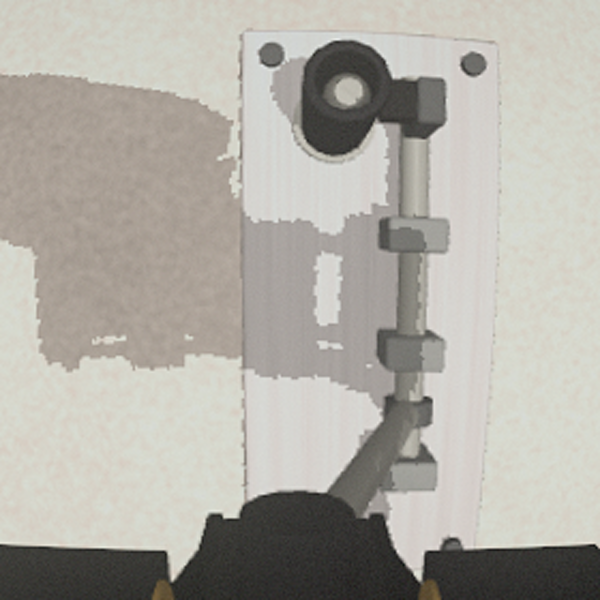

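View pics/side11c.png

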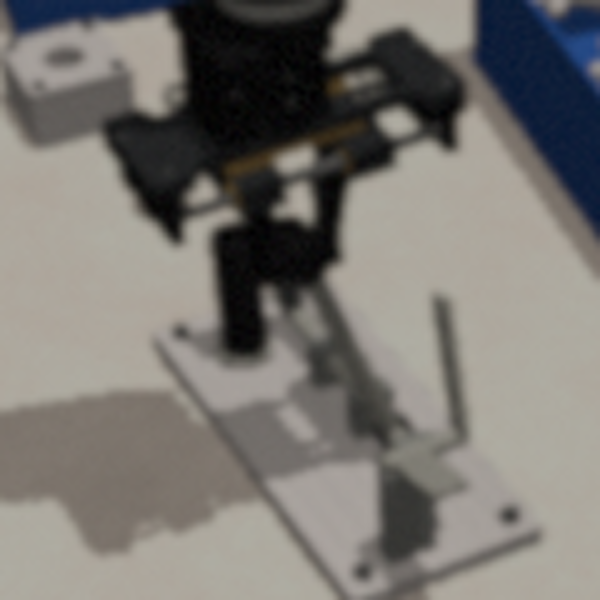

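Clamped: the pull has risen from about 8 to 14 N and motion has stalled. The catch bar stands up at (450,370) in the side crop, and the sleeve is still home. Hold briefly, then hand in.

{"method": "carry_out", "body": {
  "increments": [
    [0,0,0,0,1],
    [0,0,0,0,1],
    [0,0,0,0,1],
    [0,0,0,0,1],
    [0,0,0,0,1]
  ]
}}

```text
time_s: 18.0
tool_pos: [0.478, -0.0484, 0.3646]
tool_rot: [179.9, -1.4, 12.1]
force: [15.1, 4.4, 7.0]
grip_width: 0.0288
```

```bash
python3 - <<'E'
from h import *
o=env.get_obs();print(o['time_s'],o['tool_pos'],o['force'],o['grip_width'])
print(env.sign_off())
E
```

```text
18.0 [ 0.47803242 -0.0484408   0.36461676] [15.12143948  4.44890742  7.02006009] 0.028799155069899596
the job is handed in; nothing more can be done
None
```

I pushed the sleeve home on the spigot and let it go, then tipped the catch clear. Then I pulled the lever until its presser clamped the sleeve, and handed the job in at 18.0 s still holding the knob. The hand-in reports no verdict.

**Last checks:**
- **Sleeve:** its top is at about 0.11 m, so it is fully home. The scene camera put it within about 1–2 mm of the spigot axis. The side camera read about 7 mm off in x, but the gripper partly hid the sleeve there and the bore allows only 1.5 mm, so I did not trust that reading.
- **Catch:** about 1.25–1.3 rad open, measured before the pull. The last side view still showed its bar standing up.
- **Lever:** by my estimate from arm travel it is at 0.65–0.70 rad, inside or just past the 0.62–0.68 clamp range. The pull rose from about 8 N to 15 N with motion stalled, and the grip is firm at 29 mm. I worked out that this puts some tens of newtons on the sleeve; I could not measure it directly.
- **Bystanders:** I saw none shifted in the views I took, but did not measure them.

**One slip:** my release move had a stray 5 cm downward row while the jaws opened, so the hand dipped for a moment. The pictures and the sleeve height afterwards showed nothing disturbed, but I could not see the peak force during that dip.

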